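# Cap the two mandrel tubes

### The arm

A 6-joint arm with a two-finger parallel gripper is mounted at the origin on a cart in front of the work surface, level with it; the furniture and walls round the work are solid. World frame = base frame: x ahead of the robot, y to its left, z up, the work surface at z = 0. Lengths are in m, angles in rad, forces in N, time in s.
With the tool pointing down it reaches from about 0.425 to 0.95 m from the base axis. Payload 3.5 kg.
Tool frame: the origin (TCP) lies at the very end of the fingers, on their centre line; the grasp point (between the pads) lies 19 mm behind it; z points along the fingers, y is the direction in which the jaws open and shut (so a half turn about z gives the same grasp; the last joint's range is limited). The gripper opens to 85 mm and grips with 20 to 120 N. Pads are 22 mm wide; open, the fingers measure 114 mm over their backs; the gripper's body (76 mm by 85 mm) begins 54 mm behind the grasp point. The pads swing forward as they close: fully open they stand 13 mm farther back than shut.
Start: joints at [1.155, 0.286, 1.577, -0, 1.279, -0.15], TCP at [0.177, 0.651, 0.231] pointing down, gripper open.
Joint ranges: [-2.77, 2.77], [-0.9, 2.22], [0.21, 2.48], [-1.53, 4.67], [0.24, 2.81], [-2.84, 2.84]. Speed limits (rad/s): [2.79, 2.79, 3.14, 3.14, 3.14, 3.14].

### API

Orientations are given as a unit quaternion [x, y, z, w].
In Python, from plant import get_state, vision, ctrl, cut_out gives the robot as it stands.
- The arm moves only by the tool jog_arm, never from a script. Its argument "commands" is text: rows parted by semicolons, each of 6 numbers parted by spaces: the shift along the world's x, y, z in m, then the turn, a rotation vector about the world's x, y, z in rad. A call has 1 to 20 rows; each row is the pose to reach, as a shift and turn from the pose commanded when the call began; what a row does not reach only later rows make up. A row lasts 1/8 s, in which the tool goes at most 62.5 mm and 10.7 degrees, less where a joint would pass 70% of its speed; a pose out of reach is approached as far as the arm can. A call with a gripper value outside its range is refused whole. "gripper" is the opening in per cent of the stroke, from 0 (shut) to 100 (fully open), set as the call begins (left out, the last holds). The fingers move at their own pace and stop on an object; "grip_force" is the grip in N (left out, the last holds). Time passes only in rows, so rows that repeat a pose let the fingers close. It gives the time, the measured TCP pose, the force and the opening at its end, in the units of the state.
- get_state(): the state, without advancing time (a new reading comes with each control period).
- vision.read_camera(name): name is "scene" or "top" or "wrist"; returns a dict with "frame" (400x640x3 uint8, red, green, blue), "z_map" (400x640 float32, m along the optical axis (not along the pixel's ray), 0 where there is no reading), "fx", "fy", "cx", "cy" (pixels), "D" ([k1, k2, p1, p2, k3] as OpenCV has them; the pictures are not rectified), "R" (3x3) and "t" (3): a world point X has camera coordinates R X + t. Camera axes: x right, y down, z forward; pixel columns grow to the right and rows downward; lengths in m; the calibration is good to about 2 mm. A picture is of the moment at which its call begins.
- ctrl.sign_off(): hands the job in, once; it reports no verdict.
Trained networks look in the newest picture that a camera, given by its name, has taken for a name from the list of things; names that differ only in an ending like _2 or _b are one class to them, and where a whole thing is asked for, a point or a joint stands for the part that bears it (a point fixed in the world has none). Each returns a list of dicts, best first, with "conf" (0 to 1); they miss things now and then, are a little off and sometimes report something else, mostly with a low value. They report only what shows in the picture. A call takes as long as a camera call. They do not tell look-alikes from the thing itself.
- cut_out(camera, query): "pixels" (400x640 bool, what is visible of it) and "box" ([centre column, centre row, width, height] in pixels, round what is visible of it).
The state is a dict: "time": time; "qpos": joint angles; "dq": joint speeds; "joint_efforts": joint torques, N m; "eef_pos": TCP position; "tcp_rot": TCP orientation; "contact_force": force on the tool from outside, world axes, zero at the start; "wrist_torque": the same for the moment, N m; "opening": opening from 0.0 (shut) to 1.0 (fully open).
Only numpy, scipy, OpenCV 4.12 (cv2) and the standard library are available. Lean on these libraries where they do the work, as an engineer would, in place of code of your own. Each camera call takes 0.05 s, during which the arm holds its last target.

### The job

Put the two orange caps back on the two blue mandrel tubes that lie in the V-blocks: pull each cap out of its spring clips, lay it in the V in front of a tube and push it along the V until it is fully home against the tube's shoulder. The caps look alike but each fits only one of the tubes, so try them: a cap that stops short must not be forced but taken to the other tube. Leave the tubes in their V-blocks and do not disturb the plug gauge, the grease tin and the marker.

Things in the scene. Friction and masses are not known exactly. Their poses are not given: they have to be found in the camera images.
- cap_1: Orange push-on cap: cylinder 48 mm in diameter, 66 mm long, 90 g, ribbed round its closed end. Origin on the axis at mid-length; +x along the axis to the open mouth (33 mm off), -x to the closed flat end (33 mm). Starts in a pair of spring clips, axis level, mouth away from the robot; grip it across the diameter from above. One cap has a 31.6 mm bore 34 mm deep, the other 35.6 mm and 24 mm deep.
- cap_2: The other orange cap, the same outside as cap_1, same origin and axes. Which of the two bores a cap has cannot be told from its name, place or outside: it must be tried. A cap that stopped short may sit up to 24 mm over the neck: draw it back along the V, off the neck, before lifting it. The caps roll easily on the flat bench.
- tube_m: Blue mandrel tube, 48 mm in diameter, 500 g, lying in vblock_m, axis level 37.9 mm above the bench, back end against the stop. Origin on the axis at the shoulder; +x along the 90 mm blue body to the stop, -x along the bare aluminium neck, towards the robot. One tube's neck is 30 mm thick and 34 mm long, the other's 34 mm thick and 24 mm long; the name does not tell which.
- tube_n: The other tube, in vblock_n; same body, origin, axes. The right cap slides on with 0.8 mm to spare all round till its mouth meets the shoulder (cap origin then 33 mm from the tube's along -x). A wrong cap stops short: the narrow bore at the tip of the thick neck (24 mm short), the wide shallow bore bottoms on the long thin neck (10 mm short).
- vblock_m: Fixed steel V-block, 220 mm long, 64 mm wide, flat top 23 mm above the bench, 90 degree V 38 mm wide at the top. Origin on the bench under its middle; +x along the V to the 56 mm high stop plate at its far end. A 48 mm cylinder in the V has its axis 37.9 mm above the bench. The shoulder of its tube is at x = +10 mm.
- vblock_n: The other fixed V-block, same size and axes, with tube_n in it. In both the V is empty from x = -110 mm up to the neck: a cap laid with its middle at x = -70 mm, mouth to +x, lies clear of either neck and in line with the tube. It slides along the V with about 2 N, after a brief knock of up to 10 N when a finger first meets it.
- clip_rack: Fixed aluminium plate 74 x 236 x 8 mm on the bench with two pairs of spring clips 120 mm apart. Origin on the bench under its middle; y from the right pair to the left, x along the caps to their mouths. A pair is two C-shaped steel leaves 9 mm wide, 27 mm before and behind the cap's middle (45 mm bare between them), 57 mm wide, tops 66 mm above the bench, open upward.
- clip_left (a point): Middle of the left clip pair, on the axis of the cap held there, 40 mm above the bench. Lifting a cap straight up takes about 10 N until the leaves spring open, after some 8 mm, and let go; it is clear of them after 30 mm.
- clip_right (a point): Middle of the right clip pair, on the axis of the cap held there.
- plug_gauge: Bystander: steel go / no-go plug gauge standing upright between the clip rack and the heap of bearings, 35 mm in diameter, 102 mm tall; origin at the centre of its foot.
- grease_tin: Bystander: round yellow grease tin with a bare metal lid, 63 mm in diameter, 43 mm tall, left of the clip rack; origin at the centre of its foot.
- marker_c: Bystander: black and white paint marker lying at the front edge of the bench, 125 mm long, 18 mm thick; origin under its middle, x along it.
There are look-alikes about, which are no part of the job. What is shaped like the cap_2 but pink is not meant.

How it is judged:
On the way, in this order (a step that is already met when the one before it is completed fails the run):
1. a cap has been pulled out of its spring clips (((distance between cap_1 and clip_left above 0.03 m and distance between cap_1 and clip_right above 0.03 m) or (distance between cap_2 and clip_left above 0.03 m and distance between cap_2 and clip_right above 0.03 m))), for 0.1 s.
2. a cap is fully home on a tube (((x of cap_1 in the frame of tube_m between -0.036 and -0.03 m and distance between cap_1 and tube_m below 0.0365 m and angle between the x axis of cap_1 and the x axis of tube_m, either way round below 0.1 rad) or (x of cap_1 in the frame of tube_n between -0.036 and -0.03 m and distance between cap_1 and tube_n below 0.0365 m and angle between the x axis of cap_1 and the x axis of tube_n, either way round below 0.1 rad) or (x of cap_2 in the frame of tube_m between -0.036 and -0.03 m and distance between cap_2 and tube_m below 0.0365 m and angle between the x axis of cap_2 and the x axis of tube_m, either way round below 0.1 rad) or (x of cap_2 in the frame of tube_n between -0.036 and -0.03 m and distance between cap_2 and tube_n below 0.0365 m and angle between the x axis of cap_2 and the x axis of tube_n, either way round below 0.1 rad))), for 0.2 s.
At the end, for the whole second after the job is handed in: Each tube carries one cap, in line with it and with its mouth within 3 mm of the tube's shoulder; both tubes still lie in the V of their own V-block, no more than 20 mm forward of where they lay; the caps are at rest ((((x of cap_1 in the frame of tube_m between -0.036 and -0.03 m and distance between cap_1 and tube_m below 0.0365 m and angle between the x axis of cap_1 and the x axis of tube_m, either way round below 0.1 rad) and (x of cap_2 in the frame of tube_n between -0.036 and -0.03 m and distance between cap_2 and tube_n below 0.0365 m and angle between the x axis of cap_2 and the x axis of tube_n, either way round below 0.1 rad)) or ((x of cap_1 in the frame of tube_n between -0.036 and -0.03 m and distance between cap_1 and tube_n below 0.0365 m and angle between the x axis of cap_1 and the x axis of tube_n, either way round below 0.1 rad) and (x of cap_2 in the frame of tube_m between -0.036 and -0.03 m and distance between cap_2 and tube_m below 0.0365 m and angle between the x axis of cap_2 and the x axis of tube_m, either way round below 0.1 rad))) and distance between tube_m and vblock_m below 0.05 m and distance between tube_n and vblock_n below 0.05 m and x of tube_m in the frame of vblock_m above -0.01 m and x of tube_n in the frame of vblock_n above -0.01 m and angle between the x axis of tube_m and the x axis of vblock_m, either way round below 0.06 rad and angle between the x axis of tube_n and the x axis of vblock_n, either way round below 0.06 rad and linear speed of each of cap_1, cap_2 below 0.02 m/s); the robot touches nothing.
It fails at once if a cap was forced against a tube (more than 60 N) (contact force between any of cap_1, cap_2 and tube_m above 60 N or contact force between any of cap_1, cap_2 and tube_n above 60 N).
It fails at once if the plug gauge, grease tin or marker was moved more than 20 mm or the plug gauge or tin tipped over (distance of any of plug_gauge, grease_tin, marker_c from where it was at the start of the episode above 0.02 m or angle between any of plug_gauge, grease_tin's own z axis and vertical above 0.35 rad).
It also fails if it takes over 72 s, if anything falls off the work surface, if the arm or the gripper's body presses on something with over 40 N, if the wrist force passes 120 N, or if a joint passes its speed limit or range.

## Working session

There is one attempt and no reset: what is moved stays moved. The work goes in short steps, Python scripts to look and compute and a tool call to move; the robot and the scene stay as the last step left them, time stands still between calls to the robot, and variables do not carry over. Pictures are saved under pics/ and viewed, and the job is handed in when it is done.

Besides the shell and the picture viewer there is one more tool, called as name(argument=value, ...) on one line, values as JSON. jog_arm: Moves the arm, as the interface text tells. Its arguments: {"type":"object","properties":{"commands":{"type":"string"},"gripper":{"type":"number"},"grip_force":{"type":"number"}},"required":["commands"]}

```bash
ls; mkdir -p pics
cat > h.py <<'E'
import numpy as np,cv2
from plant import get_state, vision, ctrl, cut_out
def snap(n,fn=None):
    c=vision.read_camera(n)
    if fn: cv2.imwrite('pics/'+fn,cv2.cvtColor(c['frame'],cv2.COLOR_RGB2BGR))
    return c
def cloud(c,mask=None):
    z=c['z_map']; 
    if mask is None: mask=np.ones(z.shape,bool)
    v,u=np.nonzero(mask&(z>0))
    K=np.array([[c['fx'],0,c['cx']],[0,c['fy'],c['cy']],[0,0,1.]])
    p=cv2.undistortPoints(np.stack([u,v],1).astype(float).reshape(-1,1,2),K,np.array(c['D'],float)).reshape(-1,2)
    d=z[v,u].astype(float)
    X=np.c_[p*d[:,None],d]
    return (X-np.array(c['t']))@np.array(c['R']),u,v
E
python3 - <<'E'
from h import *
s=get_state();print(s)
for n in('scene','top','wrist'):
    c=snap(n,n+'0.png'); np.savez('/tmp/'+n+'0.npz',**c)
E
```

```text
pics
{'time': 0.0, 'qpos': array([ 1.15503203e+00,  2.87168310e-01,  1.57816840e+00, -1.87422853e-05,
        1.27859769e+00, -1.50014756e-01]), 'dq': array([ 0.0018824 , -0.0008843 , -0.00124962,  0.00174301, -0.00145412,
       -0.0002349 ]), 'joint_efforts': array([-1.25900737e-03, -4.05976260e+01, -2.92625999e+01, -1.97887061e-04,
        5.86518217e-03, -1.38714213e-05]), 'eef_pos': array([0.17699553, 0.65070424, 0.22995007]), 'tcp_rot': array([ 1.32481339e-01,  9.91184808e-01, -1.12683557e-03, -3.18212558e-04]), 'contact_force': array([ 0.04342375,  0.56721936, -0.15037969]), 'wrist_torque': array([ 0.02117484, -0.03666377, -0.01844067]), 'opening': 1.000756252381318}
```

View pics/scene0.png

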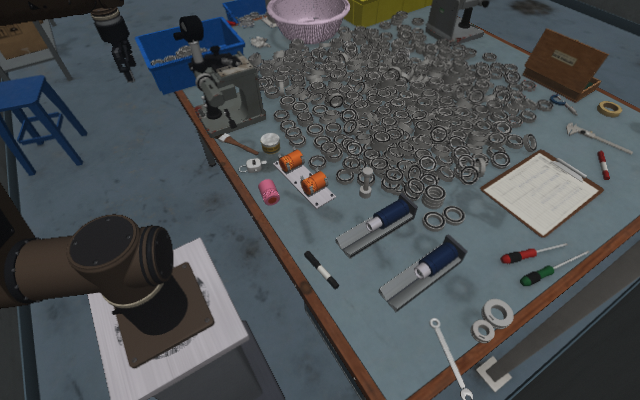

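View pics/top0.png

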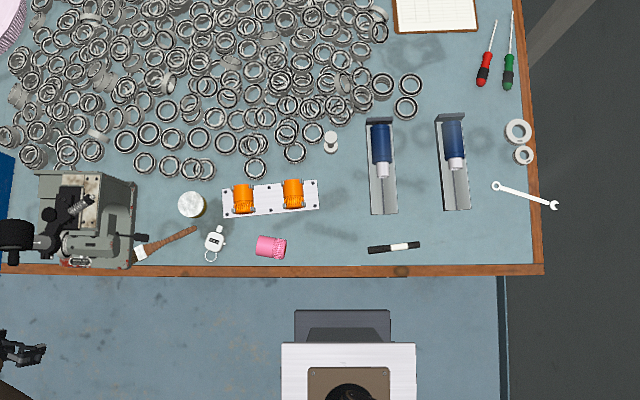

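View pics/wrist0.png

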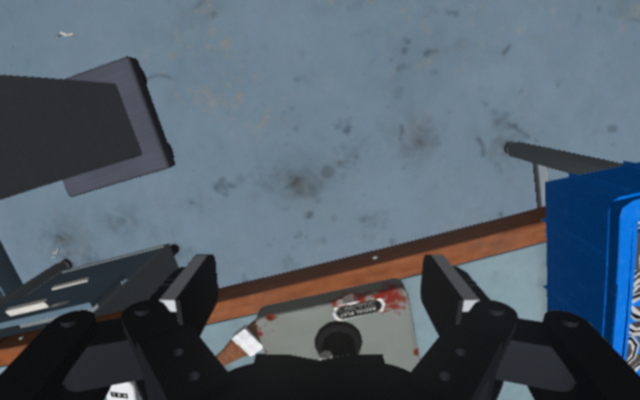

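The top view shows the caps at (243,198) and (293,193), the rack between (222,200) and (320,195), and the V-blocks at (381,165) and (455,162). The plug gauge is at (330,142), the tin at (191,205) and the marker at (394,247). Next I'll measure these.

```bash
cat > m.py <<'E'
from h import *
c=dict(np.load('/tmp/top0.npz'))
P,u,v=cloud(c); f=c['frame'].reshape(400,640,3)
hsv=cv2.cvtColor(f,cv2.COLOR_RGB2HSV)
H=hsv[v,u,0].astype(int);S=hsv[v,u,1].astype(int);V=hsv[v,u,2].astype(int)
def rep(n,m):
    p=P[m]; print(n,m.sum(),'min',p.min(0).round(4),'max',p.max(0).round(4),'med',np.median(p,0).round(4))
def ax(n,m):
    p=P[m][:,:2]; r=cv2.minAreaRect((p*1000).astype(np.float32)); print('   rect',n,np.array(r[0]).round(1),np.array(r[1]).round(1),round(r[2],2))
def box(a,b,c_,d): return (u>=a)&(u<=b)&(v>=c_)&(v<=d)
org=(H>5)&(H<20)&(S>150)&(V>120)
for n,b in(('capL',box(225,262,178,220)),('capR',box(275,312,172,215))):
    m=b&org&(P[:,2]>.03); rep(n,m); ax(n,m)
m=box(215,325,172,225)&(P[:,2]>.004)&(P[:,2]<.014); rep('rack',m);ax('rack',m)
for n,b in(('vbL',box(355,405,110,220)),('vbR',box(430,475,105,215))):
    m=b&(P[:,2]>.010); rep(n,m);ax(n,m)
    m=b&(abs(P[:,2]-.023)<.003); rep(n+'flat',m);ax(n,m)
    t=b&(H>100)&(H<125)&(S>120)&(P[:,2]>.04)&(P[:,2]<.064); rep(n+' tube',t);ax(n,t)
    k=b&(S<80)&(P[:,2]>.043)&(P[:,2]<.06); rep(n+' neck',k)
    s=b&(P[:,2]>.052);
m=box(320,342,125,158)&(P[:,2]>.02);rep('plug',m)
m=box(175,208,188,222)&(P[:,2]>.02);rep('tin',m)
m=box(365,425,235,260)&(P[:,2]>.008);rep('marker',m)
m=box(255,290,232,262)&(P[:,2]>.02);rep('pink',m)
E
python3 m.py
```

```text
capL 485 min [0.455  0.2218 0.0397] max [0.5223 0.2711 0.0718] med [0.4893 0.2455 0.0614]
   rect capL [488.7 247.2] [66.  45.6] 6.67
capR 490 min [0.4669 0.1044 0.0355] max [0.5331 0.1527 0.0697] med [0.5009 0.128  0.0609]
   rect capR [499.5 129.3] [64.7 46. ] 5.29
rack 1892 min [0.4289 0.0538 0.004 ] max [0.5622 0.3279 0.014 ] med [0.4926 0.191  0.0083]
   rect rack [495.2 191.1] [274.2 132.4] 89.71
vbL 2573 min [ 0.4541 -0.1464  0.01  ] max [ 0.7155 -0.0215  0.0669] med [ 0.5779 -0.0795  0.0255]
   rect vbL [584.9 -88.6] [259.8 124.4] 2.2
vbLflat 809 min [ 0.4551 -0.1191  0.0201] max [ 0.7126 -0.0216  0.026 ] med [ 0.5406 -0.0677  0.023 ]
   rect vbL [585.7 -80.7] [264.1  84. ] 7.76
vbL tube 547 min [ 0.5752 -0.1016  0.0423] max [ 0.6658 -0.0574  0.0639] med [ 0.6252 -0.0763  0.059 ]
   rect vbL [620.7 -79.3] [90.7 43.5] 1.12
vbL neck 346 min [ 0.5414 -0.1109  0.0433] max [ 0.6839 -0.0482  0.0599] med [ 0.5761 -0.0841  0.0518]
vbR 2412 min [ 0.462 -0.296  0.01 ] max [ 0.695  -0.2199  0.0671] med [ 0.5845 -0.2496  0.0254]
   rect vbR [ 578.7 -257.8] [230.4  65.3] 3.3
vbRflat 728 min [ 0.4635 -0.296   0.02  ] max [ 0.6855 -0.2209  0.026 ] med [ 0.546  -0.2417  0.0228]
   rect vbR [ 574.8 -258. ] [222.7  65.2] 3.32
vbR tube 303 min [ 0.5815 -0.2779  0.0406] max [ 0.644  -0.2326  0.064 ] med [ 0.6033 -0.2562  0.0587]
   rect vbR [ 612.7 -254.6] [59.5 46. ] 4.26
vbR neck 342 min [ 0.5609 -0.2839  0.043 ] max [ 0.695  -0.2209  0.0598] med [ 0.661  -0.2509  0.0528]
plug 272 min [0.6058 0.011  0.0203] max [0.6737 0.0556 0.1069] med [0.6192 0.0386 0.0979]
tin 593 min [0.4464 0.343  0.0202] max [0.5091 0.4069 0.0497] med [0.4767 0.3736 0.0433]
marker 360 min [ 0.3605 -0.17    0.0081] max [ 0.3886 -0.0478  0.0238] med [ 0.3743 -0.1076  0.0157]
pink 584 min [0.3491 0.1466 0.0207] max [0.4034 0.2166 0.0535] med [0.3743 0.1816 0.0444]
```

Run:
```python
import cv2
a=cv2.imread('pics/top0.png')
cv2.imwrite('pics/crop1.png',cv2.resize(a[100:260,200:480],None,fx=2.8,fy=2.8,interpolation=cv2.INTER_CUBIC))
```

```text
(no output)
```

View pics/crop1.png

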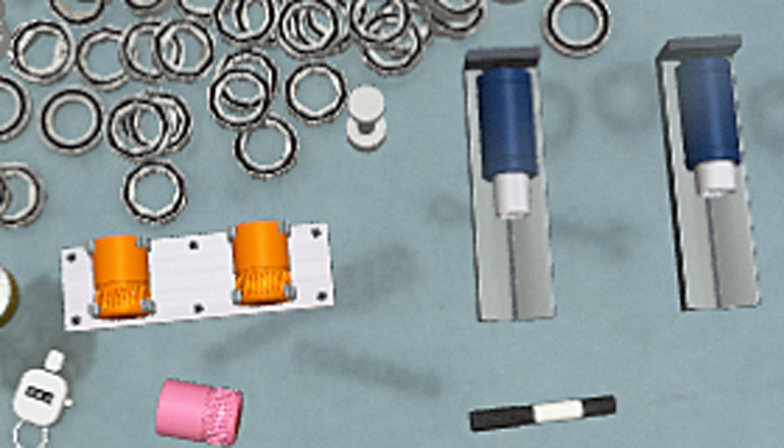

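```bash
cat > fit.py <<'E'
from scipy.optimize import least_squares
import numpy as np
def cyl(p,r=.024,yaw0=.06):
    m=p.mean(0)
    def res(q):
        y,z,a=q; d=p-np.array([m[0],y,z])
        # axis level, yaw a
        lat=-d[:,0]*np.sin(a)+d[:,1]*np.cos(a)
        return np.hypot(lat,d[:,2])-r
    s=least_squares(res,[m[1],.04,yaw0],loss='soft_l1',f_scale=.001)
    y,z,a=s.x; al=(p[:,0]-m[0])*np.cos(a)+(p[:,1]-y)*np.sin(a)
    lo,hi=np.percentile(al,[1,99]); 
    D=np.array([np.cos(a),np.sin(a)])
    b=np.array([m[0],y])
    return dict(z=round(z,4),yaw=round(a,4),lo=(b+lo*D).round(4),hi=(b+hi*D).round(4),len=round(hi-lo,4),mid=(b+(lo+hi)/2*D).round(4),rms=round(np.sqrt(np.mean(s.fun**2)),5))
E
cat > m2.py <<'E'
exec(open('m.py').read().split("for n,b in(('capL'")[0])
from fit import cyl
for n,b in(('capL',box(225,262,178,220)),('capR',box(275,312,172,215))):
    print(n,cyl(P[b&org&(P[:,2]>.045)]))
for n,b,y in(('L',box(355,405,110,220),-.079),('R',box(430,475,105,215),-.2565)):
    t=b&(H>100)&(H<125)&(S>100)&(P[:,2]>.045)&(P[:,2]<.066)&(P[:,0]<.667); print('tube',n,cyl(P[t]))
    k=b&(S<90)&(P[:,2]>.042)&(P[:,2]<.06)&(P[:,0]<.62)&(abs(P[:,1]-y)<.025)
    for r in(.015,.017): print(' neck',n,r,k.sum(),cyl(P[k],r))
    e=b&(P[:,2]>.012)&(P[:,2]<.03)&(abs(P[:,1]-y)<.05)&(P[:,0]<.53)
    r=cv2.minAreaRect((P[b&(P[:,2]>.014)&(abs(P[:,1]-y)<.04)][:,:2]*1000).astype(np.float32));print('block',r)
E
python3 m2.py
python3 - <<'E'
import numpy as np
for n in('top','scene'):
    c=np.load(f'/tmp/{n}0.npz');print(n,-c['R'].T@c['t'],c['fx'])
E
```

```text
capL {'z': np.float64(0.0403), 'yaw': np.float64(0.0996), 'lo': array([0.4564, 0.246 ]), 'hi': array([0.52  , 0.2524]), 'len': np.float64(0.0639), 'mid': array([0.4882, 0.2492]), 'rms': np.float64(0.00211)}
capR {'z': np.float64(0.0399), 'yaw': np.float64(0.09), 'lo': array([0.4675, 0.1266]), 'hi': array([0.5314, 0.1324]), 'len': np.float64(0.0642), 'mid': array([0.4995, 0.1295]), 'rms': np.float64(0.00216)}
tube L {'z': np.float64(0.0383), 'yaw': np.float64(0.0357), 'lo': array([ 0.5759, -0.0829]), 'hi': array([ 0.6633, -0.0798]), 'len': np.float64(0.0874), 'mid': array([ 0.6196, -0.0814]), 'rms': np.float64(0.00176)}
 neck L 0.015 188 {'z': np.float64(0.0384), 'yaw': np.float64(-0.0936), 'lo': array([ 0.5417, -0.0827]), 'hi': array([ 0.6148, -0.0895]), 'len': np.float64(0.0734), 'mid': array([ 0.5783, -0.0861]), 'rms': np.float64(0.00221)}
 neck L 0.017 188 {'z': np.float64(0.036), 'yaw': np.float64(-0.0976), 'lo': array([ 0.5417, -0.0827]), 'hi': array([ 0.6149, -0.0898]), 'len': np.float64(0.0735), 'mid': array([ 0.5783, -0.0862]), 'rms': np.float64(0.00219)}
block ((584.75201416
[... 282 characters left out ...]
.float64(0.00189)}
 neck R 0.015 136 {'z': np.float64(0.0399), 'yaw': np.float64(0.1941), 'lo': array([ 0.5612, -0.2611]), 'hi': array([ 0.6189, -0.2497]), 'len': np.float64(0.0588), 'mid': array([ 0.59  , -0.2554]), 'rms': np.float64(0.00283)}
 neck R 0.017 136 {'z': np.float64(0.0376), 'yaw': np.float64(0.2033), 'lo': array([ 0.5611, -0.2614]), 'hi': array([ 0.619 , -0.2495]), 'len': np.float64(0.0591), 'mid': array([ 0.5901, -0.2554]), 'rms': np.float64(0.00265)}
block ((578.6901245117188, -257.81671142578125), (230.36215209960938, 65.25528717041016), 3.302929639816284)
top [0.32766583 0.03914806 1.16620607] 480.52463757448936
scene [ 0.14575972 -0.5031767   0.83027982] 362.81697886814527
```

Run:
```python
from h import *
c=dict(np.load('/tmp/wrist0.npz')); R,t=c['R'],c['t']
print('cam pos',-R.T@t,'fwd',R[2],'right',R[0],c['fx'])
c=dict(np.load('/tmp/top0.npz'));P,u,v=cloud(c)
for y in np.arange(.3,.9,.05):
    m=(P[:,1]>y)&(P[:,1]<y+.05)&(P[:,0]>.3)&(P[:,0]<.6)
    if m.sum(): q=P[m]; i=q[:,2].argmax(); print(round(y,2),q[i].round(3))
```

```text
cam pos [0.11102851 0.66945816 0.37223423] fwd [ 0.26026975 -0.07367786 -0.96272074] right [ 0.26241195  0.96495156 -0.002906  ] 346.20648154407223
0.3 [0.478 0.346 0.05 ]
0.35 [0.452 0.357 0.049]
0.4 [0.471 0.402 0.048]
0.45 [0.396 0.484 0.075]
0.5 [0.455 0.521 0.261]
0.55 [0.365 0.6   0.375]
0.6 [0.366 0.612 0.379]
0.65 [0.36  0.652 0.232]
0.7 [0.593 0.717 0.041]
0.75 [0.587 0.794 0.047]
0.8 [0.591 0.82  0.047]
0.85 [0.599 0.871 0.069]
```

jog_arm(commands="0.01 -0.05 0 0 0 -0.174; 0.02 -0.10 0 0 0 -0.348; 0.03 -0.15 0 0 0 -0.522; 0.05 -0.20 0 0 0 -0.696; 0.08 -0.25 0 0 0 -0.87; 0.11 -0.29 0 0 0 -1.044; 0.145 -0.33 0 0 0 -1.218; 0.18 -0.37 0 0 0 -1.392; 0.215 -0.41 0 0 0 -1.566; 0.25 -0.45 0 0 0 -1.74; 0.28 -0.48 -0.01 0 0 -1.914; 0.30 -0.505 -0.03 0 0 -2.088; 0.3225 -0.521 -0.05 0 0 -2.262; 0.3225 -0.521 -0.06 0 0 -2.436; 0.3225 -0.521 -0.07 0 0 -2.61; 0.3225 -0.521 -0.07 0 0 -2.78; 0.3225 -0.521 -0.07 0 0 -2.78; 0.3225 -0.521 -0.07 0 0 -2.78", gripper=100)

```text
time: 2.4
eef_pos: [0.4998, 0.1303, 0.1614]
tcp_rot: [0.999, 0.049, 0.0, -0.0]
contact_force: [0.1, 0.5, 0.2]
opening: 0.999
```

Run:
```python
from h import *
s=get_state();print(s['qpos'].round(3),s['time'],s['eef_pos'],s['tcp_rot'])
c=snap('wrist','w1.png'); np.savez('/tmp/w1.npz',**c)
print('cam',-c['R'].T@c['t'])
```

```text
[0.058 0.006 2.025 0.    1.111 1.531] 2.4 [0.49978193 0.13031169 0.16139288] [ 9.98792649e-01  4.91247529e-02  6.28035681e-05 -5.94898849e-07]
cam [0.56789848 0.13746325 0.30356055]
```

View pics/w1.png

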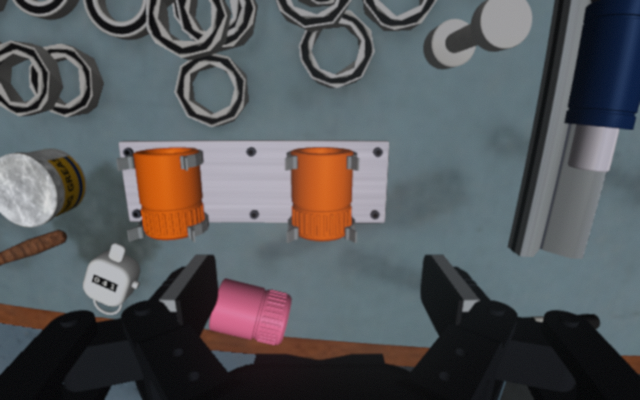

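Both caps sit in their clips, at about (169,193) and (322,193). The camera is now on the mouth side, so I'll zoom in on the mouths.

Run:
```python
from h import *
from fit import cyl
a=cv2.imread('pics/w1.png')
cv2.imwrite('pics/w1c.png',cv2.resize(a[135:245,110:390],None,fx=2.8,fy=2.8,interpolation=cv2.INTER_CUBIC))
c=dict(np.load('/tmp/w1.npz'));P,u,v=cloud(c)
hsv=cv2.cvtColor(c['frame'],cv2.COLOR_RGB2HSV)[v,u].astype(int);H,S,V=hsv.T
org=(H>5)&(H<20)&(S>150)&(V>80)
for lo,hi in((120,215),(280,365)):
    m=org&(u>lo)&(u<hi)&(v<250)&(P[:,2]>.045); print(m.sum(),cyl(P[m]))
```

```text
4577 {'z': np.float64(0.0389), 'yaw': np.float64(0.0901), 'lo': array([0.4593, 0.2455]), 'hi': array([0.5225, 0.2512]), 'len': np.float64(0.0635), 'mid': array([0.4909, 0.2483]), 'rms': np.float64(0.00085)}
4712 {'z': np.float64(0.0392), 'yaw': np.float64(0.0929), 'lo': array([0.4709, 0.1263]), 'hi': array([0.5338, 0.1321]), 'len': np.float64(0.0632), 'mid': array([0.5024, 0.1292]), 'rms': np.float64(0.00087)}
```

View pics/w1c.png

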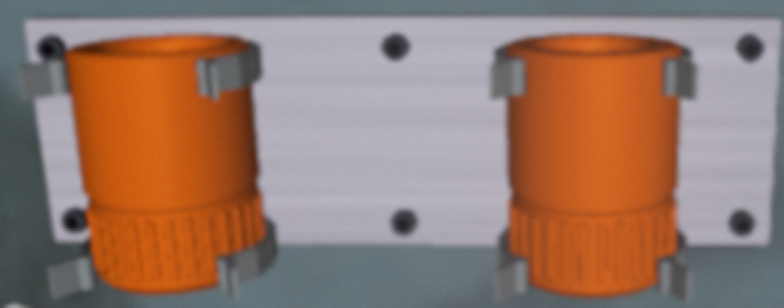

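jog_arm(commands="0.001 -0.001 -0.04 0 0 0; 0.001 -0.001 -0.09 0 0 0; 0.001 -0.001 -0.12 0 0 0; 0.001 -0.001 -0.132 0 0 0; 0.001 -0.001 -0.132 0 0 0")

```text
time: 3.08
eef_pos: [0.5008, 0.1293, 0.0292]
tcp_rot: [0.999, 0.048, -0.0, 0.0]
contact_force: [-0.2, 0.2, 0.6]
opening: 1.001
```

jog_arm(commands="0 0 0 0 0 0; 0 0 0 0 0 0; 0 0 0 0 0 0; 0 0 0 0 0 0; 0 0 0 0 0 0", gripper=30, grip_force=60)

```text
time: 3.7
eef_pos: [0.5024, 0.1295, 0.0312]
tcp_rot: [0.999, 0.048, 0.002, -0.0]
contact_force: [-0.8, 0.2, 6.5]
opening: 0.536
```

Run:
```python
from h import *
c=snap('wrist','w2.png');np.savez('/tmp/w2.npz',**c)
```

```text
(no output)
```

View pics/w2.png

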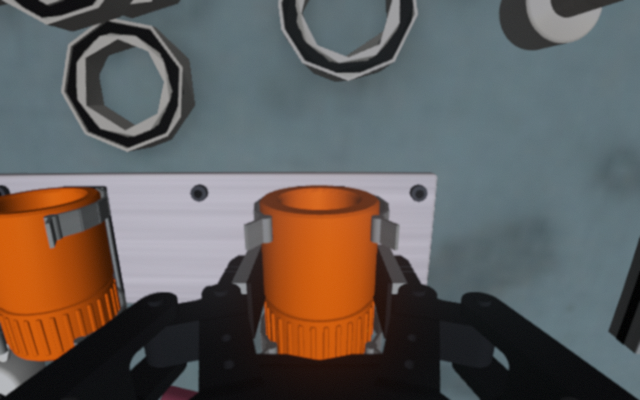

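Run:
```python
import cv2,numpy as np
a=cv2.imread('pics/w2.png')
b=cv2.resize(a[175:365,0:400],None,fx=2,fy=2,interpolation=cv2.INTER_CUBIC)
cv2.imwrite('pics/w2c.png',cv2.convertScaleAbs(b,alpha=1.0,beta=0))
g=a[:,:,2].astype(int)
for r in(192,196,200,204): print(r,g[r,255:392:3])
for r in(192,196,200,204): print(r,g[r,0:110:3])
```

```text
192 [184 182 183 183 171 135 107  98  99 108 129 156 170 179 186 194 195 202
 207 206 210 213 210 204 201 191 188 182 172 164 158 145 128 111 101 100
 101 115 155 175 179 180 178 179 179 177]
196 [186 187 174 122  99  99  98  99 117 135 147 161 170 181 191 196 201 205
 208 211 213 214 211 206 201 195 191 184 176 167 156 141 128 115 104  95
  99 100 100  99 101 122 179 185 185 186]
200 [177 115  93  98  98  99  99  97  97 121 144 160 172 181 190 197 201 206
 209 210 213 214 211 207 201 196 190 184 176 166 156 141 128 108  88  84
 100 101 100 100 101  98  67 127 181 183]
204 [ 78  78 110 111 101  99  98 101 100 109 137 159 172 183 191 196 201 204
 208 213 212 213 211 206 200 196 190 184 175 168 155 140 126 107  97 101
 100 101  99 107 133 125  63  63  87 176]
192 [ 36  50  23  80 162 147 132 122 128 142 155 169 175 180 187 190 196 201
 206 207 210 211 209 208 205 195 185 174 161 122  91  92  85  77  92  57
 165]
196 [ 70  88  97 112 129 138 145 147 158 162 171 178 185 192 197 204 209 212
 215 216 213 214 212 209 206 202 194 175 127  92  93  86  71  65  90  53
 146]
200 [ 86  89 100 106 118 128 138 146 154 162 170 175 184 190 197 203 208 212
 214 214 214 214 212 205 187 141 101  97 104 101  93  78  64  52  41  35
 111]
204 [ 74  80  94 104 114 126 137 144 152 160 167 175 182 190 194 202 206 208
 205 187 160 127 111 115 126 127 123 117 105  89  68  60  66  43  39  39
  79]
```

View pics/w2c.png

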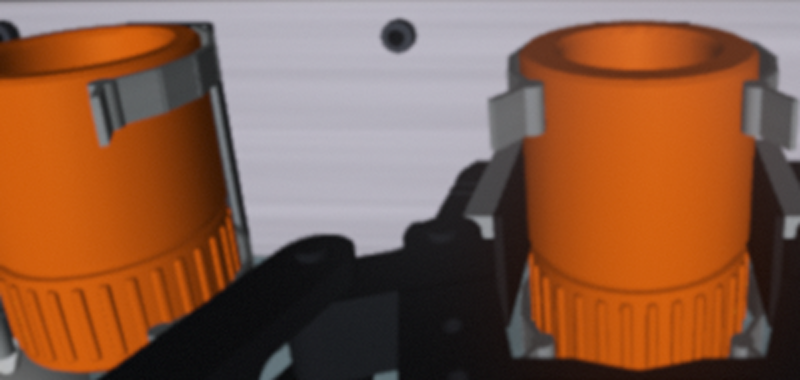

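The bore walls can be told apart. The right cap has thick walls, so it has the narrow, deep bore and should suit the long-necked left tube. The left cap has thin walls. I'll lift the right cap.

jog_arm(commands="0 0 0 0 0 0; 0 0 0.003 0 0 0; 0 0 0.006 0 0 0; 0 0 0.009 0 0 0; 0 0 0.012 0 0 0")

```text
time: 4.38
eef_pos: [0.4993, 0.1291, 0.0401]
tcp_rot: [0.999, 0.048, -0.002, 0.0]
contact_force: [0.1, -0.3, -7.1]
opening: 0.531
```

jog_arm(commands="0 0 0.004 0 0 0; 0 0 0.01 0 0 0; 0 0 0.025 0 0 0; 0 0 0.05 0 0 0; 0 0 0.08 0 0 0; 0 0 0.08 0 0 0")

```text
time: 5.12
eef_pos: [0.5041, 0.1297, 0.1262]
tcp_rot: [0.999, 0.048, 0.005, -0.0]
contact_force: [0.3, 0.9, 0.1]
opening: 0.534
```

Run:
```python
from h import *
print(get_state()['eef_pos'],get_state()['contact_force'])
c=snap('wrist','w3.png');np.savez('/tmp/w3.npz',**c)
```

```text
[0.50406207 0.12969898 0.12621199] [0.26881799 0.90945922 0.10826204]
```

View pics/w3.png

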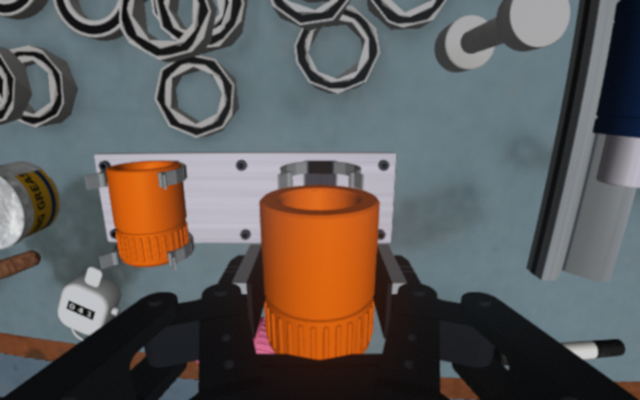

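Run:
```python
from h import *
from fit import cyl
s=get_state();print(s['eef_pos'],s['time'])
c=snap('wrist');np.savez('/tmp/w4.npz',**c)
s=get_state();print(s['eef_pos'],s['time'])
P,u,v=cloud(c)
hsv=cv2.cvtColor(c['frame'],cv2.COLOR_RGB2HSV)[v,u].astype(int);H,S,V=hsv.T
org=(H>5)&(H<20)&(S>150)&(V>80)
m=org&(u>258)&(u<382)&(v>180)&(P[:,2]>.12)
print(cyl(P[m]),np.percentile(P[m],[1,99],axis=0))
# vblock L seen
```

```text
[0.50248407 0.12955896 0.12393442] 5.175
[0.50120825 0.12945548 0.12216931] 5.225
{'z': np.float64(0.1317), 'yaw': np.float64(0.097), 'lo': array([0.4757, 0.1272]), 'hi': array([0.5344, 0.1329]), 'len': np.float64(0.059), 'mid': array([0.505 , 0.1301]), 'rms': np.float64(0.00367)} [[0.47532248 0.10727766 0.12175311]
 [0.5358386  0.15287405 0.15693666]]
```

jog_arm(commands="0 -0.04 0 0 0 -0.02; -0.002 -0.09 0 0 0 -0.04; -0.004 -0.145 0 0 0 -0.06; -0.006 -0.19 0 0 0 -0.06; -0.006 -0.21 0 0 0 -0.06; -0.006 -0.2155 0 0 0 -0.06; -0.006 -0.2155 0 0 0 -0.06; -0.006 -0.2155 0 0 0 -0.06")

```text
time: 6.22
eef_pos: [0.4945, -0.0852, 0.1209]
tcp_rot: [1.0, 0.018, -0.0, -0.0]
contact_force: [0.6, 0.3, -1.5]
opening: 0.536
```

Run:
```python
from h import *
from fit import cyl
c=snap('wrist','w5.png');np.savez('/tmp/w5.npz',**c)
s=get_state();print(s['eef_pos'],s['time'])
P,u,v=cloud(c)
hsv=cv2.cvtColor(c['frame'],cv2.COLOR_RGB2HSV)[v,u].astype(int);H,S,V=hsv.T
org=(H>5)&(H<20)&(S>150)&(V>80)
blue=(H>100)&(H<125)&(S>100)&(P[:,2]>.045)&(P[:,2]<.066)&(P[:,0]<.66)&(abs(P[:,1]+.08)<.04)
print('tube',blue.sum(),cyl(P[blue]))
nk=(S<90)&(P[:,2]>.042)&(P[:,2]<.06)&(P[:,0]>.53)&(P[:,0]<.58)&(abs(P[:,1]+.083)<.018)
print('neck',nk.sum(),cyl(P[nk],.015))
for x in np.arange(.47,.58,.02):
    m=(abs(P[:,0]-x)<.003)&(abs(P[:,2]-.023)<.004)&(abs(P[:,1]+.085)<.05)
    if m.sum(): y=np.sort(P[m,1]); print(round(x,3),m.sum(),y[[0,-1]].round(4),np.histogram(y,bins=np.arange(-.135,-.03,.005))[0])
```

```text
[ 0.49462416 -0.08516012  0.1210127 ] 6.275
tube 6083 {'z': np.float64(0.0374), 'yaw': np.float64(0.0434), 'lo': array([ 0.5768, -0.0838]), 'hi': array([ 0.6183, -0.082 ]), 'len': np.float64(0.0416), 'mid': array([ 0.5976, -0.0829]), 'rms': np.float64(0.00064)}
neck 2693 {'z': np.float64(0.0375), 'yaw': np.float64(0.0301), 'lo': array([ 0.5426, -0.0847]), 'hi': array([ 0.5761, -0.0837]), 'len': np.float64(0.0335), 'mid': array([ 0.5593, -0.0842]), 'rms': np.float64(0.00103)}
0.51 385 [-0.1182 -0.0543] [ 0  0  0 35 58 58 38  0  0  0  0  0 10 58 58 62  8  0  0  0]
0.53 415 [-0.1174 -0.0542] [ 0  0  0 32 65 60 48  1  0  0  0  0  6 60 65 69  9  0  0  0]
0.55 403 [-0.1167 -0.0534] [ 0  0  0 21 69 64 52  0  0  0  0  0  0 46 63 64 24  0  0  0]
0.57 444 [-0.116  -0.0526] [ 0  0  0 12 74 66 70  0  0  0  0  0  0 45 78 63 36  0  0  0]
```

View pics/w5.png

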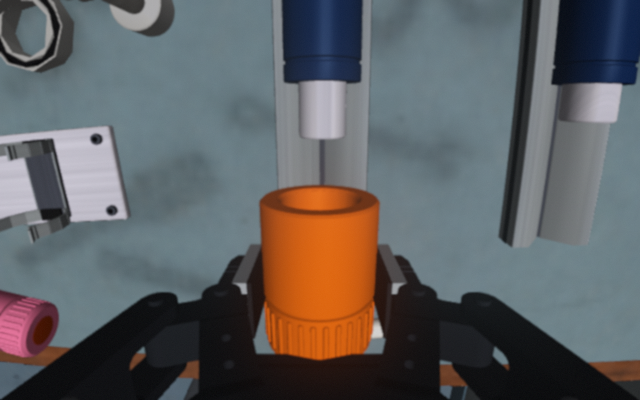

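jog_arm(commands="0 -0.001 -0.03 0 0 0; 0 -0.0018 -0.065 0 0 0; 0 -0.0018 -0.085 0 0 0; 0 -0.0018 -0.09 0 0 0; 0 -0.0018 -0.092 0 0 0; 0 -0.0018 -0.092 0 0 0")

```text
time: 7.02
eef_pos: [0.4956, -0.0881, 0.0303]
tcp_rot: [1.0, 0.018, 0.001, 0.0]
contact_force: [0.7, 0.6, -0.3]
opening: 0.536
```

jog_arm(commands="0 0 -0.001 0 0 0; 0 0 -0.002 0 0 0; 0 0 -0.002 0 0 0")

```text
time: 7.4
eef_pos: [0.496, -0.0877, 0.0296]
tcp_rot: [1.0, 0.018, 0.001, -0.0]
contact_force: [-1.9, 4.5, 9.1]
opening: 0.528
```

jog_arm(commands="0 0 0.002 0 0 0; 0 0 0.002 0 0 0; 0 0 0.002 0 0 0", gripper=100)

```text
time: 7.78
eef_pos: [0.4947, -0.0881, 0.0293]
tcp_rot: [1.0, 0.018, 0.0, 0.0]
contact_force: [-0.1, 0.8, 0.4]
opening: 0.996
```

jog_arm(commands="0 0 0.03 0 0 0; 0 0 0.06 0 0 0; -0.03 -0.001 0.06 0 0 0; -0.06 -0.002 0.06 0 0 0", gripper=100)

```text
time: 8.28
eef_pos: [0.4344, -0.0902, 0.0897]
tcp_rot: [1.0, 0.018, 0.0, 0.0]
contact_force: [-0.2, -0.1, 0.3]
opening: 1.001
```

```bash
cat > look.py <<'E'
import sys
from h import *
from fit import cyl
name=sys.argv[1]; xs=float(sys.argv[2]); ys=float(sys.argv[3])
c=snap('wrist',name)
s=get_state();print(s['eef_pos'],s['time'],s['contact_force'].round(1))
P,u,v=cloud(c)
hsv=cv2.cvtColor(c['frame'],cv2.COLOR_RGB2HSV)[v,u].astype(int);H,S,V=hsv.T
near=abs(P[:,1]-ys)<.035
m=(H>5)&(H<20)&(S>150)&(V>60)&near&(P[:,2]>.042)&(P[:,2]<.07)
b=(H>100)&(H<125)&(S>100)&near&(P[:,2]>.045)&(P[:,2]<.066)&(P[:,0]<xs+.08)
if m.sum()>200: print('cap',m.sum(),cyl(P[m]))
if b.sum()>200: print('tube',b.sum(),cyl(P[b]))
if m.sum()>200 and b.sum()>200:
    print('gap mouth-shoulder', np.percentile(P[b,0],.5)-np.percentile(P[m,0],99.5))
E
python3 look.py w6.png .576 -.084
```

```text
[ 0.43049169 -0.0891586   0.08806795] 8.325 [ 0.6  1.6 -1.2]
cap 11304 {'z': np.float64(0.0371), 'yaw': np.float64(0.0388), 'lo': array([ 0.4641, -0.0881]), 'hi': array([ 0.5271, -0.0857]), 'len': np.float64(0.063), 'mid': array([ 0.4956, -0.0869]), 'rms': np.float64(0.00069)}
```

View pics/w6.png

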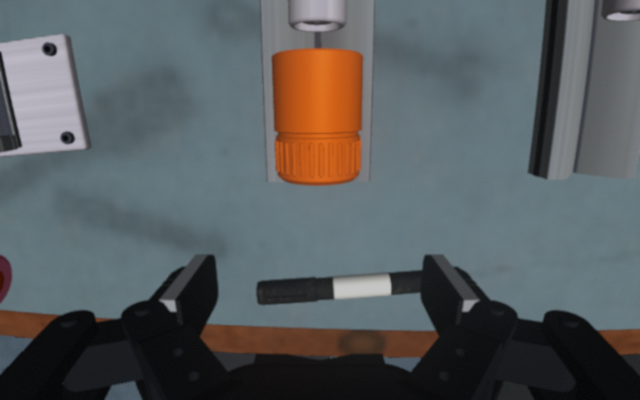

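jog_arm(commands="0 0 0 0 0 0; 0 0 -0.01 0 0 0; 0 0 -0.03 0 0 0; 0 0 -0.05 0 0 0; 0 0 -0.057 0 0 0; 0 0 -0.057 0 0 0", gripper=0)

```text
time: 9.07
eef_pos: [0.4348, -0.0899, 0.0317]
tcp_rot: [1.0, 0.018, -0.001, -0.0]
contact_force: [0.3, -0.7, 0.5]
opening: 0.0
```

```bash
python3 look.py w7.png .576 -.084
```

```text
[ 0.43524496 -0.09009499  0.03235779] 9.125 [-0.5  0.5 -0.2]
cap 24012 {'z': np.float64(0.0371), 'yaw': np.float64(0.0416), 'lo': array([ 0.4644, -0.0882]), 'hi': array([ 0.5271, -0.0855]), 'len': np.float64(0.0627), 'mid': array([ 0.4958, -0.0869]), 'rms': np.float64(0.00068)}
```

View pics/w7.png

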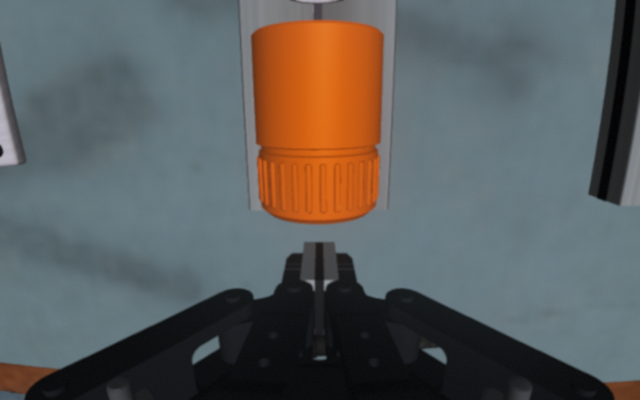

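jog_arm(commands="0.006 0.0005 0 0 0 0; 0.011 0.0005 0 0 0 0; 0.014 0.0005 0 0 0 0; 0.017 0.0005 0 0 0 0; 0.02 0.001 0 0 0 0; 0.023 0.001 0 0 0 0; 0.026 0.001 0 0 0 0; 0.029 0.001 0 0 0 0")

```text
time: 10.12
eef_pos: [0.4638, -0.0889, 0.0322]
tcp_rot: [1.0, 0.018, -0.0, -0.0]
contact_force: [-0.7, -0.0, -0.1]
opening: 0.002
```

jog_arm(commands="0.002 0 0 0 0 0; 0.004 0 0 0 0 0; 0.006 0 0 0 0 0")

```text
time: 10.5
eef_pos: [0.4699, -0.089, 0.0323]
tcp_rot: [1.0, 0.018, -0.0, -0.0]
contact_force: [-0.6, 0.5, 0.1]
opening: 0.0
```

jog_arm(commands="0.002 0 0 0 0 0; 0.004 0 0 0 0 0; 0.006 0 0 0 0 0")

```text
time: 10.88
eef_pos: [0.4759, -0.089, 0.0323]
tcp_rot: [1.0, 0.018, -0.0, -0.0]
contact_force: [-1.2, -0.3, -0.4]
opening: -0.001
```

```bash
python3 look.py w8.png .576 -.084
```

```text
[ 0.47620936 -0.08910492  0.03243458] 10.925 [-0.2  0.8  0.3]
cap 21562 {'z': np.float64(0.0371), 'yaw': np.float64(0.0404), 'lo': array([ 0.4894, -0.0871]), 'hi': array([ 0.5522, -0.0846]), 'len': np.float64(0.0628), 'mid': array([ 0.5208, -0.0859]), 'rms': np.float64(0.00068)}
```

View pics/w8.png

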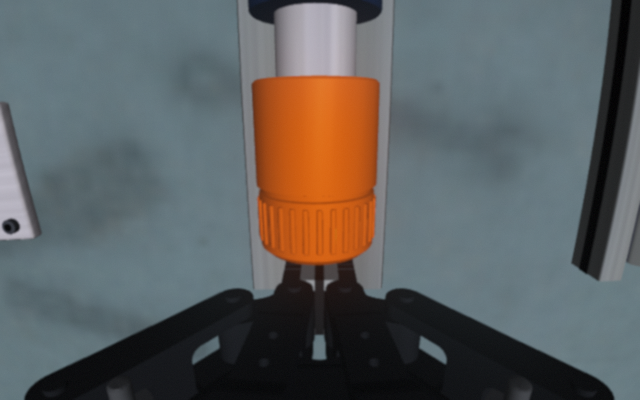

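The cap is sliding over the neck, with its mouth at row 77 and the shoulder at row 12. I'll keep pushing.

jog_arm(commands="0.003 0.0005 0 0 0 0; 0.006 0.0005 0 0 0 0; 0.009 0.001 0 0 0 0; 0.011 0.001 0 0 0 0")

```text
time: 11.42
eef_pos: [0.487, -0.088, 0.0324]
tcp_rot: [1.0, 0.018, 0.0, 0.0]
contact_force: [-0.8, -0.3, 0.0]
opening: -0.002
```

jog_arm(commands="0.002 0 0 0 0 0; 0.003 0 0 0 0 0; 0.004 0 0 0 0 0")

```text
time: 11.8
eef_pos: [0.4907, -0.088, 0.0323]
tcp_rot: [1.0, 0.018, -0.0, -0.0]
contact_force: [-0.2, -0.6, -0.3]
opening: 0.005
```

jog_arm(commands="0.002 0 0 0 0 0; 0.003 0 0 0 0 0; 0.004 0 0 0 0 0; 0.005 0 0 0 0 0")

```text
time: 12.3
eef_pos: [0.4958, -0.0879, 0.0323]
tcp_rot: [1.0, 0.018, -0.0, -0.0]
contact_force: [-1.1, 1.5, 0.2]
opening: 0.003
```

```bash
python3 look.py w9.png .576 -.084
```

```text
[ 0.49593641 -0.08798379  0.03234558] 12.35 [-0.5 -0.3 -1. ]
cap 21555 {'z': np.float64(0.0371), 'yaw': np.float64(0.0399), 'lo': array([ 0.5092, -0.0863]), 'hi': array([ 0.572 , -0.0838]), 'len': np.float64(0.0628), 'mid': array([ 0.5406, -0.0851]), 'rms': np.float64(0.00069)}
tube 8189 {'z': np.float64(0.0373), 'yaw': np.float64(0.0435), 'lo': array([ 0.5767, -0.0836]), 'hi': array([ 0.5964, -0.0828]), 'len': np.float64(0.0197), 'mid': array([ 0.5865, -0.0832]), 'rms': np.float64(0.00068)}
gap mouth-shoulder 0.0037199961015319527
```

View pics/w9.png

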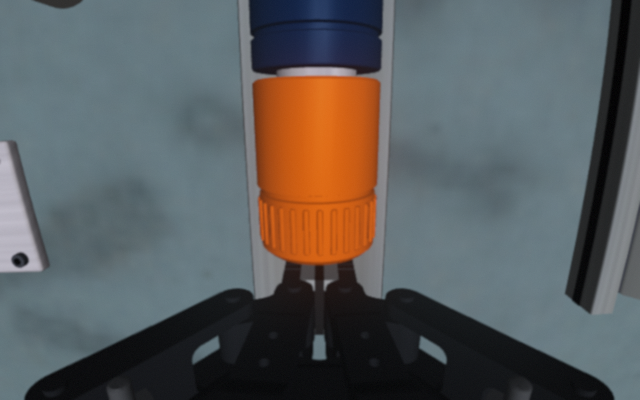

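jog_arm(commands="0.001 0 0 0 0 0; 0.002 0 0 0 0 0; 0.003 0 0 0 0 0; 0.003 0 0 0 0 0")

```text
time: 12.85
eef_pos: [0.499, -0.0881, 0.0324]
tcp_rot: [1.0, 0.018, 0.0, 0.0]
contact_force: [-0.0, 1.0, -0.5]
opening: 0.0
```

jog_arm(commands="0.0007 0 0 0 0 0; 0.0014 0 0 0 0 0; 0.0014 0 0 0 0 0")

```text
time: 13.22
eef_pos: [0.4992, -0.0879, 0.0321]
tcp_rot: [1.0, 0.018, -0.001, -0.0]
contact_force: [-4.9, -0.9, 3.4]
opening: -0.001
```

```bash
python3 look.py w10.png .576 -.084
```

```text
[ 0.49920934 -0.0879592   0.03210848] 13.275 [-5.1 -0.5  2.9]
cap 21687 {'z': np.float64(0.0371), 'yaw': np.float64(0.0375), 'lo': array([ 0.5127, -0.0861]), 'hi': array([ 0.5756, -0.0837]), 'len': np.float64(0.063), 'mid': array([ 0.5442, -0.0849]), 'rms': np.float64(0.00069)}
tube 9415 {'z': np.float64(0.0374), 'yaw': np.float64(0.043), 'lo': array([ 0.577 , -0.0836]), 'hi': array([ 0.5997, -0.0826]), 'len': np.float64(0.0227), 'mid': array([ 0.5883, -0.0831]), 'rms': np.float64(0.00065)}
gap mouth-shoulder 0.0004286230141955505
```

View pics/w10.png

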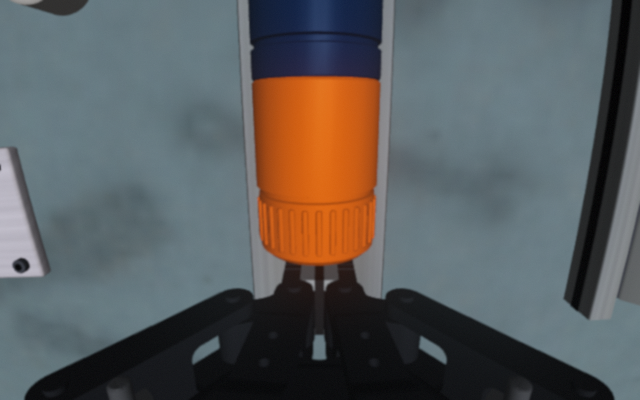

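Cap 1 is home: it's flush at row 76 and the push force rose to 5 N. Now the left cap.

jog_arm(commands="-0.012 0 0 0 0 0; -0.025 0 0.03 0 0 0; -0.025 0.04 0.085 0 0 0.019; -0.02 0.1 0.1 0 0 0.038; -0.015 0.16 0.1 0 0 0.057; -0.01 0.22 0.1 0 0 0.057")

```text
time: 14.02
eef_pos: [0.4908, 0.1339, 0.1336]
tcp_rot: [0.999, 0.046, 0.002, -0.0]
contact_force: [1.6, -0.4, -0.9]
opening: 0.002
```

jog_arm(commands="0 0.06 0 0 0 0; 0 0.1 0 0 0 0; 0 0.1166 0 0 0 0; 0 0.1166 0 0 0 0; 0 0.1166 0 0 0 0", gripper=100)

```text
time: 14.65
eef_pos: [0.4903, 0.2474, 0.1322]
tcp_rot: [0.999, 0.046, 0.0, 0.0]
contact_force: [-0.1, 0.2, 1.1]
opening: 0.997
```

```bash
python3 look.py w11.png .576 .249
```

```text
[0.49035287 0.24728327 0.13222548] 14.7 [-0.7  1.  -0.3]
cap 5868 {'z': np.float64(0.0391), 'yaw': np.float64(0.0948), 'lo': array([0.4598, 0.2457]), 'hi': array([0.5224, 0.2516]), 'len': np.float64(0.0629), 'mid': array([0.4911, 0.2486]), 'rms': np.float64(0.00078)}
```

View pics/w11.png

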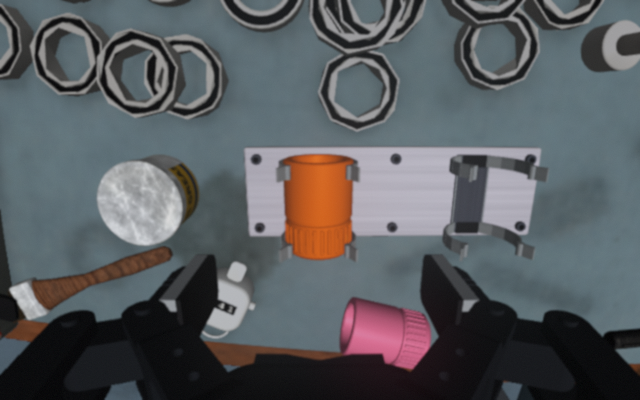

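jog_arm(commands="0 0.0013 -0.04 0 0 0; 0 0.0013 -0.08 0 0 0; 0 0.0013 -0.098 0 0 0; 0 0.0013 -0.103 0 0 0; 0 0.0013 -0.103 0 0 0")

```text
time: 15.32
eef_pos: [0.4911, 0.2498, 0.0303]
tcp_rot: [0.999, 0.046, 0.001, -0.0]
contact_force: [-0.5, 0.8, 0.5]
opening: 1.001
```

jog_arm(commands="0 0 0 0 0 0; 0 0 0 0 0 0; 0 0 0 0 0 0; 0 0 0 0 0 0; 0 0 0 0 0 0; 0 0 0 0 0 0", gripper=30, grip_force=60)

```text
time: 16.08
eef_pos: [0.4914, 0.2503, 0.0309]
tcp_rot: [0.999, 0.046, 0.001, -0.0]
contact_force: [-0.0, -0.2, 5.9]
opening: 0.537
```

jog_arm(commands="0 0 0.003 0 0 0; 0 0 0.006 0 0 0; 0 0 0.009 0 0 0; 0 0 0.012 0 0 0; 0 0 0.016 0 0 0; 0 0 0.022 0 0 0; 0 0 0.037 0 0 0; 0 0 0.062 0 0 0; 0 0 0.092 0 0 0; 0 0 0.092 0 0 0; 0 0 0.092 0 0 0")

```text
time: 17.45
eef_pos: [0.4903, 0.2501, 0.1217]
tcp_rot: [0.999, 0.046, 0.0, -0.0]
contact_force: [-0.9, -0.2, -0.6]
opening: 0.534
```

```bash
python3 look.py w12.png .576 .249
```

```text
[0.48964068 0.24988356 0.12071285] 17.5 [-1.1  0.1 -2. ]
```

View pics/w12.png

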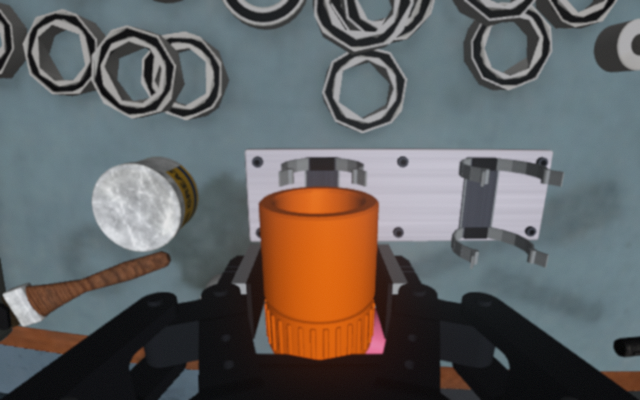

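jog_arm(commands="0.001 -0.04 0 0 0 0; 0.002 -0.095 0 0 0 0; 0.004 -0.15 0 0 0 0; 0.006 -0.205 0 0 0 0; 0.008 -0.26 0 0 0 -0.01; 0.009 -0.315 0 0 0 -0.02; 0.01 -0.37 0 0 0 -0.032; 0.011 -0.425 0 0 0 -0.032; 0.012 -0.475 0 0 0 -0.032; 0.013 -0.505 0 0 0 -0.032; 0.0135 -0.513 0 0 0 -0.032; 0.0135 -0.513 0 0 0 -0.032; 0.0135 -0.513 0 0 0 -0.032")

```text
time: 19.12
eef_pos: [0.5034, -0.2616, 0.1207]
tcp_rot: [1.0, 0.031, -0.001, -0.001]
contact_force: [-0.2, 0.2, -0.9]
opening: 0.538
```

Run:
```python
from h import *
from fit import cyl
c=snap('wrist','w13.png')
s=get_state();print(s['eef_pos'],s['time'])
P,u,v=cloud(c)
hsv=cv2.cvtColor(c['frame'],cv2.COLOR_RGB2HSV)[v,u].astype(int);H,S,V=hsv.T
blue=(H>100)&(H<125)&(S>100)&(P[:,2]>.045)&(P[:,2]<.066)&(P[:,0]<.66)&(abs(P[:,1]+.257)<.04)
print('tube',blue.sum(),cyl(P[blue]))
nk=(S<90)&(P[:,2]>.042)&(P[:,2]<.06)&(P[:,0]>.53)&(P[:,0]<.584)&(abs(P[:,1]+.26)<.018)
print('neck',nk.sum(),cyl(P[nk],.017))
for x in np.arange(.51,.58,.02):
    m=(abs(P[:,0]-x)<.003)&(abs(P[:,2]-.023)<.004)&(abs(P[:,1]+.26)<.05)
    if m.sum(): y=np.sort(P[m,1]); print(round(x,3),m.sum(),y[[0,-1]].round(4),y[[0,-1]].mean())
```

```text
[ 0.50356066 -0.26167754  0.12089928] 19.175
tube 6068 {'z': np.float64(0.0374), 'yaw': np.float64(0.0608), 'lo': array([ 0.5857, -0.2593]), 'hi': array([ 0.6271, -0.2568]), 'len': np.float64(0.0414), 'mid': array([ 0.6064, -0.2581]), 'rms': np.float64(0.00063)}
neck 2081 {'z': np.float64(0.0374), 'yaw': np.float64(0.0441), 'lo': array([ 0.5613, -0.2604]), 'hi': array([ 0.584 , -0.2594]), 'len': np.float64(0.0227), 'mid': array([ 0.5726, -0.2599]), 'rms': np.float64(0.0006)}
0.51 45 [-0.2945 -0.2314] -0.26293354181271705
0.53 405 [-0.2942 -0.23  ] -0.2621076523098643
0.55 419 [-0.2933 -0.2301] -0.2617157470367842
0.57 375 [-0.292  -0.2287] -0.26035062026339717
```

View pics/w13.png

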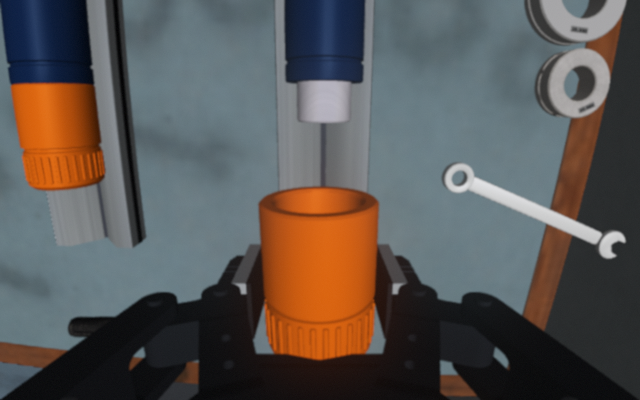

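jog_arm(commands="0 -0.001 -0.03 0 0 0; 0 -0.0015 -0.065 0 0 0; 0 -0.0015 -0.085 0 0 0; 0 -0.0015 -0.09 0 0 0; 0 -0.0015 -0.092 0 0 0; 0 -0.0015 -0.092 0 0 0; 0 -0.0015 -0.0935 0 0 0; 0 -0.0015 -0.0935 0 0 0")

```text
time: 20.18
eef_pos: [0.5046, -0.265, 0.0298]
tcp_rot: [1.0, 0.03, 0.001, 0.0]
contact_force: [-1.2, 1.7, 4.8]
opening: 0.541
```

jog_arm(commands="0 0 0.001 0 0 0; 0 0 0.001 0 0 0; 0 0 0.001 0 0 0", gripper=100)

```text
time: 20.55
eef_pos: [0.5036, -0.2647, 0.0288]
tcp_rot: [1.0, 0.03, 0.0, 0.0]
contact_force: [1.2, 0.4, 0.3]
opening: 1.0
```

jog_arm(commands="0 0 0.03 0 0 0; 0 0 0.06 0 0 0; -0.03 -0.001 0.06 0 0 0; -0.06 -0.003 0.06 0 0 0; -0.06 -0.003 0.06 0 0 0")

```text
time: 21.18
eef_pos: [0.4423, -0.2673, 0.0884]
tcp_rot: [1.0, 0.03, -0.0, -0.0]
contact_force: [0.3, 0.3, -0.1]
opening: 1.0
```

```bash
python3 look.py w14.png .585 -.261
```

```text
[ 0.44341237 -0.26770661  0.08878826] 21.225 [0.9 0.5 0.1]
cap 11456 {'z': np.float64(0.0372), 'yaw': np.float64(0.0531), 'lo': array([ 0.4719, -0.2656]), 'hi': array([ 0.535 , -0.2622]), 'len': np.float64(0.0632), 'mid': array([ 0.5034, -0.2639]), 'rms': np.float64(0.00071)}
```

View pics/w14.png

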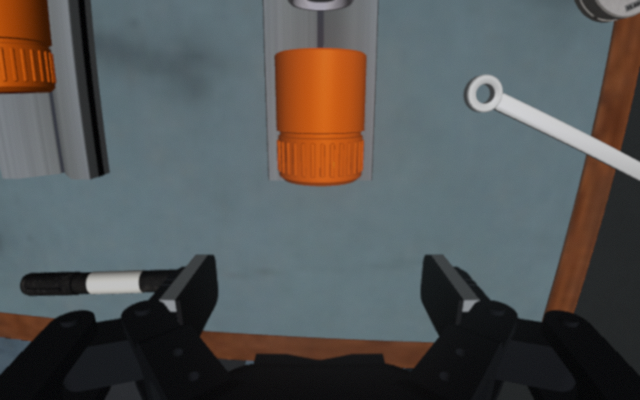

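jog_arm(commands="0 0 0 0 0 0; 0 0 -0.01 0 0 0; 0 0 -0.03 0 0 0; 0 0 -0.05 0 0 0; 0 0 -0.0565 0 0 0; 0 0 -0.0565 0 0 0", gripper=0)

```text
time: 21.98
eef_pos: [0.4436, -0.2673, 0.0316]
tcp_rot: [1.0, 0.031, -0.001, -0.0]
contact_force: [0.6, -0.2, 0.0]
opening: 0.002
```

jog_arm(commands="0.006 0.0005 0 0 0 0; 0.011 0.0005 0 0 0 0; 0.014 0.001 0 0 0 0; 0.017 0.001 0 0 0 0; 0.02 0.001 0 0 0 0; 0.023 0.0015 0 0 0 0; 0.026 0.0015 0 0 0 0; 0.029 0.002 0 0 0 0; 0.032 0.002 0 0 0 0; 0.035 0.002 0 0 0 0; 0.038 0.002 0 0 0 0")

```text
time: 23.35
eef_pos: [0.4817, -0.2653, 0.0322]
tcp_rot: [1.0, 0.03, -0.0, -0.0]
contact_force: [-1.1, 0.7, 0.3]
opening: -0.002
```

jog_arm(commands="0.0015 0 0 0 0 0; 0.003 0 0 0 0 0; 0.0045 0 0 0 0 0")

```text
time: 23.72
eef_pos: [0.4862, -0.2655, 0.0322]
tcp_rot: [1.0, 0.03, -0.0, -0.0]
contact_force: [-1.1, -0.1, 0.0]
opening: -0.0
```

jog_arm(commands="0.0015 0 0 0 0 0; 0.003 0 0 0 0 0; 0.0045 0 0 0 0 0")

```text
time: 24.1
eef_pos: [0.4908, -0.2656, 0.0323]
tcp_rot: [1.0, 0.03, 0.0, -0.0]
contact_force: [-0.1, 1.0, -0.8]
opening: 0.002
```

```bash
python3 look.py w15.png .585 -.261
```

```text
[ 0.49095874 -0.26566257  0.03235827] 24.15 [-0.6  0.3 -0.4]
cap 21566 {'z': np.float64(0.0372), 'yaw': np.float64(0.0636), 'lo': array([ 0.5043, -0.2641]), 'hi': array([ 0.5669, -0.2601]), 'len': np.float64(0.0628), 'mid': array([ 0.5356, -0.2621]), 'rms': np.float64(0.00068)}
tube 2552 {'z': np.float64(0.0374), 'yaw': np.float64(0.0561), 'lo': array([ 0.5848, -0.2592]), 'hi': array([ 0.5922, -0.2588]), 'len': np.float64(0.0074), 'mid': array([ 0.5885, -0.259 ]), 'rms': np.float64(0.00055)}
gap mouth-shoulder 0.01637809211793151
```

View pics/w15.png

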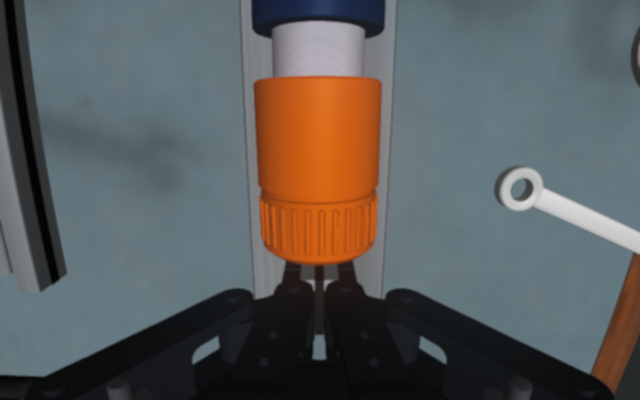

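The cap has entered the neck and the gap is 16 to 17 mm. I'll push on.

jog_arm(commands="0.002 0.0005 0 0 0 0; 0.004 0.001 0 0 0 0; 0.006 0.001 0 0 0 0; 0.008 0.001 0 0 0 0")

```text
time: 24.65
eef_pos: [0.4989, -0.2647, 0.0324]
tcp_rot: [1.0, 0.03, 0.0, 0.0]
contact_force: [-0.8, 0.1, -0.6]
opening: -0.001
```

jog_arm(commands="0.0015 0 0 0 0 0; 0.003 0 0 0 0 0; 0.0045 0 0 0 0 0; 0.006 0 0 0 0 0")

```text
time: 25.15
eef_pos: [0.5047, -0.2646, 0.0323]
tcp_rot: [1.0, 0.03, -0.0, -0.0]
contact_force: [-0.8, -0.1, 1.1]
opening: -0.003
```

jog_arm(commands="0.001 0 0 0 0 0; 0.002 0 0 0 0 0; 0.003 0 0 0 0 0; 0.003 0 0 0 0 0")

```text
time: 25.65
eef_pos: [0.5078, -0.2646, 0.0323]
tcp_rot: [1.0, 0.03, 0.0, -0.0]
contact_force: [-0.3, 0.5, -0.6]
opening: -0.004
```

```bash
python3 look.py w16.png .585 -.261
```

```text
[ 0.50778103 -0.26461624  0.03233818] 25.7 [-0.3 -0.5 -0.8]
cap 21690 {'z': np.float64(0.0372), 'yaw': np.float64(0.0611), 'lo': array([ 0.5212, -0.263 ]), 'hi': array([ 0.5843, -0.2591]), 'len': np.float64(0.0632), 'mid': array([ 0.5528, -0.261 ]), 'rms': np.float64(0.0007)}
tube 9312 {'z': np.float64(0.0373), 'yaw': np.float64(0.0606), 'lo': array([ 0.5857, -0.2592]), 'hi': array([ 0.6082, -0.2578]), 'len': np.float64(0.0225), 'mid': array([ 0.5969, -0.2585]), 'rms': np.float64(0.00066)}
gap mouth-shoulder 0.00014172595051442638
```

View pics/w16.png

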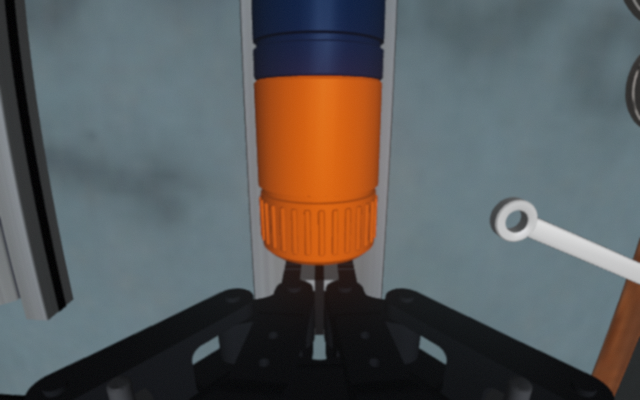

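It looks home. One more gentle push should bring the force up and confirm it; then I'll back off and look at both.

jog_arm(commands="0.0006 0 0 0 0 0; 0.0012 0 0 0 0 0; 0.0012 0 0 0 0 0")

```text
time: 26.08
eef_pos: [0.5081, -0.2644, 0.0321]
tcp_rot: [1.0, 0.031, -0.001, -0.0]
contact_force: [-3.8, -0.4, 1.7]
opening: -0.002
```

jog_arm(commands="-0.01 0 0 0 0 0; -0.025 0 0.02 0 0 0; -0.03 0.02 0.07 0 0 0; -0.04 0.06 0.12 0 0 0; -0.06 0.09 0.15 0 0 0; -0.06 0.09 0.15 0 0 0; -0.06 0.09 0.15 0 0 0; -0.06 0.09 0.15 0 0 0")

```text
time: 27.08
eef_pos: [0.4485, -0.1749, 0.1808]
tcp_rot: [1.0, 0.03, -0.001, -0.001]
contact_force: [0.4, 0.0, -0.0]
opening: 0.002
```

```bash
python3 look.py w17.png .585 -.261; python3 look.py w17b.png .576 -.084
python3 - <<'E'
from h import *
c=snap('top','top1.png')
P,u,v=cloud(c)
for n,(a,b,d,e),z in(('plug',(320,342,125,158),.02),('tin',(175,208,188,222),.02),('marker',(365,425,235,260),.008)):
    m=(u>=a)&(u<=b)&(v>=d)&(v<=e)&(P[:,2]>z); print(n,np.median(P[m],0).round(4))
E
```

```text
[ 0.44853186 -0.1749461   0.18079486] 27.125 [ 1.  -0.5 -0.5]
cap 5546 {'z': np.float64(0.0372), 'yaw': np.float64(0.0693), 'lo': array([ 0.5204, -0.2635]), 'hi': array([ 0.5842, -0.2591]), 'len': np.float64(0.064), 'mid': array([ 0.5523, -0.2613]), 'rms': np.float64(0.00081)}
tube 634 {'z': np.float64(0.0375), 'yaw': np.float64(0.1002), 'lo': array([ 0.5856, -0.2595]), 'hi': array([ 0.5956, -0.2585]), 'len': np.float64(0.01), 'mid': array([ 0.5906, -0.259 ]), 'rms': np.float64(0.00071)}
gap mouth-shoulder 0.0008096516997817549
[ 0.44858019 -0.17494725  0.18091899] 27.175 [0.5 0.4 0.1]
cap 5564 {'z': np.float64(0.037), 'yaw': np.float64(0.0343), 'lo': array([ 0.5112, -0.0861]), 'hi': array([ 0.5754, -0.0839]), 'len': np.float64(0.0643), 'mid': array([ 0.5433, -0.085 ]), 'rms': np.float64(0.00082)}
tube 652 {'z': np.float64(0.0374), 'yaw': np.float64(0.064), 'lo': array([ 0.5767, -0.0839]), 'hi': array([ 0.585 , -0.0833]), 'len': np.float64(0.0082), 'mid': array([ 0.5808, -0.0836]), 'rms': np.float64(0.00065)}
gap mouth-shoulder 0.00036203529421185987
plug [0.6194 0.0386 0.0978]
tin [0.4766 0.3737 0.0434]
marker [ 0.3571 -0.0712  0.5258]
```

View pics/w17.png

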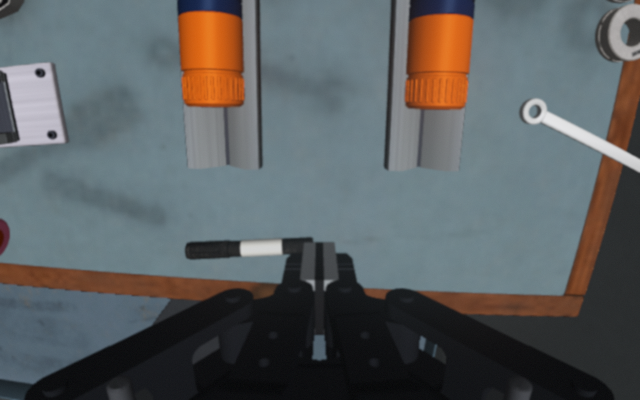

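Both caps are flush on their tubes, with the mouth seams near (210,12) and (442,14). The plug gauge and tin haven't moved. The marker is at (250,247), still in place by eye, though the arm blocks it in the top view. I'm handing in.

```bash
python3 -c "
from plant import ctrl
print(ctrl.sign_off())"
```

```text
the job is handed in; nothing more can be done
None
```

Both caps are on their tubes and pushed home against the shoulders. I handed the job in at about 27 s of the 72 s allowed.

- **Matching the caps:** The wrist camera could see into the mouths. The cap in the right clips had the narrow bore and the one in the left clips the wide bore. I therefore put the right-clip cap on the left tube (long thin neck) and the left-clip cap on the right tube (short thick neck). Each went fully on at the first try, so no cap had to be drawn back.
- **Fit:** The last measured gap between mouth and shoulder was about 0.4 mm on the left tube and 0.8 mm on the right, within the 3 mm allowed. The force readings taken between pushes were about 1 N while sliding and 4–5 N at the shoulder.
- **Alignment:** The caps' angles agree with their tubes in the close-up fits. In the final view the tube angles read 0.03 rad off, because only about 10 mm of each tube was in the measured area.
- **Bystanders:** The plug gauge and tin measured within 0.2 mm of where they started. The arm hid the marker in the last top view, so that number was useless. I checked the marker only by eye in the wrist picture, where it lay in its place.

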